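# Cure the inked stirrers under the lamp

### The arm

A 7-joint arm with a two-finger parallel gripper is mounted at the origin on a cart in front of the work surface, level with it; the furniture and walls round the work are solid. World frame = base frame: x ahead of the robot, y to its left, z up, the work surface at z = 0. Lengths are in m, angles in rad, forces in N, time in s.
With the tool pointing down it reaches from about 0.425 to 0.95 m from the base axis. Payload 4.7 kg.
Tool frame: the origin (TCP) lies on the centre line of the jaws, within the pads' length; the fingertips stand robot.nose_length ahead of it and the grasp point (between the pads) lies 8 mm behind it (robot.nose_length is the distance from the TCP to the fingertips, in m); z points along the fingers, y is the line along which they close (so a half turn about z gives the same grasp; the last joint's range is limited). The gripper opens to 85 mm and grips with 20 to 120 N. Pads are 22 mm wide; open, the fingers measure 114 mm over their backs; the gripper's body (76 mm by 85 mm) begins 54 mm behind the grasp point. The pads swing forward as they close: fully open they stand 13 mm farther back than shut.
Start: joints at [1.317, 0.469, -0.049, 1.532, 0.024, 1.141, -0.082], TCP at [0.151, -0.658, 0.242] pointing down, gripper open.
Joint ranges: [-2.59, 2.59], [-0.33, 1.99], [-1.39, 1.29], [0.1, 2.45], [-1.04, 4.18], [0.21, 1.99], [-2.66, 2.66]. Speed limits (rad/s): [2.57, 2.57, 3.14, 3.14, 3.14, 3.14, 3.14].

### API

Orientations are given as [roll, pitch, yaw] about the fixed x, y, z axes, in that order (R = Rz(yaw) Ry(pitch) Rx(roll)).
In Python, from plant import robot gives the robot as it stands. Calls block until the motion is done:
- robot.goto(position, orientation): joint-space move of the TCP to a pose.
- robot.move_straight(position, vel=0.15, attitude=None, contact_N=None): straight line of the TCP; attitude=None keeps the orientation; vel is the mean speed in m/s. With contact_N (N) it stops when the force on the tool has changed by that much, and returns True; else False.
- robot.move_joints(angles): joint-space move.
- robot.grip(opening, strength=None): opening from 0.0 (shut) to 1.0 (fully open); strength is the grip in N (None keeps the last); returns when the fingers have stopped.
- robot.sleep(seconds).
- robot.inverse_kinematics(position, orientation): joint angles nearest the present ones, or None.
- robot.sense(): the state.
- robot.grab_frame(name): name is "scene" or "top"; returns a dict with "image" (400x640x3 uint8, red, green, blue), "range_z" (400x640 float32, m along the optical axis (not along the pixel's ray), 0 where there is no reading), "fx", "fy", "cx", "cy" (pixels), "R" (3x3) and "t" (3): a world point X has camera coordinates R X + t. Camera axes: x right, y down, z forward; pixel columns grow to the right and rows downward; lengths in m; the calibration is good to about 2 mm. A picture is of the moment at which its call begins.
A pose or a line that the arm cannot do raises robot.IKError and nothing moves.
- robot.close_job(): hands the job in; it is judged then, once.
The state is a dict: "t": time; "joint_pos": joint angles; "joint_velocities": joint speeds; "effort": joint torques, N m; "tcp_pos": TCP position; "tcp_rot": TCP orientation; "wrist_force": force on the tool from outside, world axes, zero at the start; "torque": the same for the moment, N m; "opening": opening from 0.0 (shut) to 1.0 (fully open); "gripper_force": force on a finger pad.
Only numpy, scipy, OpenCV 4.12 (cv2) and the standard library are available. Lean on these libraries where they do the work, as an engineer would, in place of code of your own. Each camera call takes 0.05 s, during which the arm holds its last target. There are 200 camera calls.

### The job

Lay every stirrer from the bench down on the floor of the tray bay that fits its length or on stirrers already there (short ones in the front bay by the grip tab, long ones in the rear bay), slide the loaded tray across the bench, without lifting it, to sit squarely within the tape corners under the curing lamp, and press the switch that hangs under the lip of the lamp's hood fully up from below. Then slide the tray back to sit squarely within the other tape corners with all stirrers still in their bays, and leave the bottle, jar and cup undisturbed.

Things in the scene. Friction and masses are not known exactly. Their poses are not given: they have to be found in the camera images.
- long_1_mid (a point): long wooden stirrer, a flat stick with one inked end, 190 long x 18 wide x 6 thick mm, 20 g, lying flat on the bench at the start (some are absent in some runs); this point is its centre, 3 mm above its underside; its y axis runs along its length, z is the thickness
- long_2_mid (a point): long wooden stirrer, a flat stick with one inked end, 200 long x 18 wide x 6 thick mm, 20 g, lying flat on the bench at the start (some are absent in some runs); this point is its centre, 3 mm above its underside; its y axis runs along its length, z is the thickness
- long_3_mid (a point): long wooden stirrer, a flat stick with one inked end, 190 long x 18 wide x 6 thick mm, 20 g, lying flat on the bench at the start (some are absent in some runs); this point is its centre, 3 mm above its underside; its y axis runs along its length, z is the thickness
- short_1_mid (a point): short wooden stirrer, a flat stick with one inked end, 150 long x 18 wide x 6 thick mm, 20 g, lying flat on the bench at the start (some are absent in some runs); this point is its centre, 3 mm above its underside; its y axis runs along its length, z is the thickness
- short_2_mid (a point): short wooden stirrer, a flat stick with one inked end, 150 long x 18 wide x 6 thick mm, 20 g, lying flat on the bench at the start (some are absent in some runs); this point is its centre, 3 mm above its underside; its y axis runs along its length, z is the thickness
- tray_middle (a point): centre of the loose aluminium tray, on the tray floor, 4 mm above the tray's underside. Tray 192 (x) x 236 (y) x 22 mm high, 0.55 kg, walls 4 mm, 18 mm deep inside, split by a wall along y into a rear and a front bay; its grip tab stands at the front; x axis points to the rear, away from the tab
- long_bay (a point): centre of the floor of the tray's rear bay, for long stirrers: inside 90 (x) x 228 (y) mm, 18 mm deep; z = 0 is the floor; stirrers lie along y, side by side or on each other
- short_bay (a point): centre of the floor of the tray's front bay, the one next to the grip tab, for short stirrers: solid filler blocks at both ends leave 90 (x) x 175 (y) mm inside, so a long stirrer cannot lie flat in it; 18 mm deep; z = 0 is the floor
- tray_grip (a point): grip point of the wooden upright tab on the tray's front, 45 mm above the tray's underside and 128 mm in front (-x) of the tray's middle; the tab is 14 mm thick along x, 70 mm wide along y, and 62 mm high; 25 mm of free space between it and the tray's front wall
- load_spot (a point): centre of the loading place, marked by four paper-tape corners flat on the bench round an outline 12 mm larger than the tray on every side (tab left out); the tray starts here; x axis as the tray's when it is square with the corners
- lamp_spot (a point): centre of the curing place under the lamp, with the same four tape corners; fixed to the lamp. In this frame (x to the rear): the hood, 200 mm wide in y, covers x from 10 to 191 mm at heights 199 (lip; 209 behind the lip) to 243 mm, and stands on a column and foot behind x = 145 mm
- switch_ball (a point): centre of the smooth, slippery black plastic ball, 24 mm diameter, at the lower end of the lamp switch's upright 12 mm stem; it hangs under the hood 20 mm behind the hood's front lip (30 mm behind the lamp spot's centre) at height 155 mm; the lip's lower edge is 44 mm above the ball's centre; pressed straight up from below, it springs back when let go
- lamp_switch (a joint): travel of the lamp switch in m: 0 hanging, 0.008 pressed fully up; the spring takes about 1 N to start and 3 N at the end
- bottle_mid (a point): centre of a squeeze bottle of paint, 67 mm wide, 142 mm high, standing behind the work; not to be disturbed
- jar_mid (a point): centre of an ink jar, 55 mm wide and high, standing on the left; not to be disturbed
- cup_mid (a point): centre of a ribbed ink cup, 90 mm wide, 109 mm high, standing on the right; not to be disturbed
Mind the look-alikes: they are no part of the job. Leave any turquoise look-alike of the part that bears short_2_mid alone.

How it is judged:
On the way, in this order (a step that is already met when the one before it is completed fails the run):
1. every stirrer lies in the bay for its length (x of long_1_mid in the frame of long_bay between -0.04 and 0.04 m and y of long_1_mid in the frame of long_bay between -0.04 and 0.04 m and z of long_1_mid in the frame of long_bay between -0.004 and 0.017 m and angle between the y axis of each of long_1_mid, long_2_mid, long_3_mid and the z axis of long_bay, either way round above 1.47 rad and x of long_2_mid in the frame of long_bay between -0.04 and 0.04 m and y of long_2_mid in the frame of long_bay between -0.04 and 0.04 m and z of long_2_mid in the frame of long_bay between -0.004 and 0.017 m and x of long_3_mid in the frame of long_bay between -0.04 and 0.04 m and y of long_3_mid in the frame of long_bay between -0.04 and 0.04 m and z of long_3_mid in the frame of long_bay between -0.004 and 0.017 m and x of short_1_mid in the frame of short_bay between -0.04 and 0.04 m and y of short_1_mid in the frame of short_bay between -0.04 and 0.04 m and z of short_1_mid in the frame of short_bay between -0.004 and 0.017 m and angle between the y axis of each of short_1_mid, short_2_mid and the z axis of short_bay, either way round above 1.47 rad and x of short_2_mid in the frame of short_bay between -0.04 and 0.04 m and y of short_2_mid in the frame of short_bay between -0.04 and 0.04 m and z of short_2_mid in the frame of short_bay between -0.004 and 0.017 m), for 0.2 s.
2. the tray sits within the corners under the lamp (horizontal distance between tray_middle and lamp_spot below 0.025 m and angle between the x axis of tray_middle and the x axis of lamp_spot, either way round below 0.2 rad), for 0.2 s.
3. the lamp's switch is pressed up while the tray is under the lamp (all of step 2 and value of joint lamp_switch above 0.005 m), for 0.2 s.
4. the tray is back within the loading corners (horizontal distance between tray_middle and load_spot below 0.025 m and angle between the x axis of tray_middle and the x axis of load_spot, either way round below 0.2 rad), for 0.2 s.
At the end, for the whole second after the job is handed in: The tray rests within 25 mm and 0.2 rad of the loading place; every stirrer lies lengthwise level (within 0.1 rad) in the bay for its length, its centre within 40 mm of the bay's centre in x and in y and less than 17 mm above its floor; the switch is let go (all of step 1 and all of step 4 and value of joint lamp_switch below 0.003 m and linear speed of tray below 0.02 m/s); the robot touches nothing.
It fails at once if the tray is lifted more than 12 mm off the bench or tipped by more than 0.15 rad (height (world z) of tray_middle above 0.016 m or angle between tray_middle's own z axis and vertical above 0.15 rad).
It fails at once if the bottle, jar or cup is moved more than 40 mm or knocked over (distance of any of bottle_mid, jar_mid, cup_mid from where it was at the start of the episode above 0.04 m or angle between any of bottle_mid, jar_mid, cup_mid's own z axis and vertical above 0.5 rad).
Of long_1, long_2, long_3, short_1, short_2 only 3 to 5 are there at a start; the rules pass over those that are not, and their reading is None.
At some moment in a run one of long_1, long_2, long_3, short_1, short_2 may be knocked a few centimetres aside while the robot is not near it.
Once in a run the grip may slacken for a moment while it holds something.
It also fails if it takes over 210 s, if anything falls off the work surface, if the arm or the gripper's body presses on something with over 40 N, if the wrist force passes 120 N, or if a joint passes its speed limit or range.

## Working session

There is one attempt and no reset: what is moved stays moved. The work goes in short steps, each a Python script; the robot and the scene stay as the last script left them, time stands still between calls to the robot, and variables do not carry over. Pictures are saved under pics/ and viewed, at most 14 in all, crops included, and the job is handed in when it is done.

```bash
ls; mkdir -p pics
python3 - <<'E'
from plant import robot
import cv2,numpy as np
print(robot.nose_length, robot.sense())
for n in ("top","scene"):
    f=robot.grab_frame(n); cv2.imwrite(f"pics/{n}0.png",f["image"][...,::-1]); np.savez(f"{n}0.npz",**f)
    print(n,f["fx"],f["fy"],f["cx"],f["cy"],f["R"],f["t"])
E
```

```text
pics
0.011 {'t': 0.0, 'joint_pos': array([ 1.31710441,  0.46943296, -0.04860694,  1.53372034,  0.0240971 ,
        1.14097257, -0.08231673]), 'joint_velocities': array([-0.00010579,  0.00027235,  0.00145781, -0.00128737,  0.00170171,
        0.00047822,  0.0003674 ]), 'effort': array([ 8.05766867e-04, -5.10302067e+01, -4.62187501e-02, -2.37712455e+01,
        1.08173559e-02,  7.39315816e-03,  6.13633432e-06]), 'tcp_pos': array([ 0.15035178, -0.65745804,  0.24125596]), 'tcp_rot': array([-3.13964603e+00,  6.35747928e-05,  2.24816949e-01]), 'wrist_force': array([ 0.52287411,  0.39221378, -0.0903478 ]), 'torque': array([-0.01112729, -0.01625868,  0.00492077]), 'gripper_force': 0.0, 'opening': 1.0012295190657374}
top 488.43732853235144 488.43732853235144 320.37359149480113 206.32219184278287 [[ 1.68955711e-02 -9.99856907e-01 -8.39996039e-04]
 [-9.92565150e-01 -1.66710644e-02 -1.20567400e-01]
 [ 1.20536144e-01  2.87080588e-03 -9.92704788e-01]] [-0.11851829  0.63048658  1.82785328]
scene 408.3268709949607 408.3268709949607 316.3831826201186 191.83746361766245 [[ 0.58964751 -0.80745841 -0.01807584]
 [-0.36990691 -0.25009448 -0.89477462]
 [ 0.71797263  0.53428801 -0.44615203]] [-0.42617176  0.31499855  1.5923457 ]
```

View pics/top0.png

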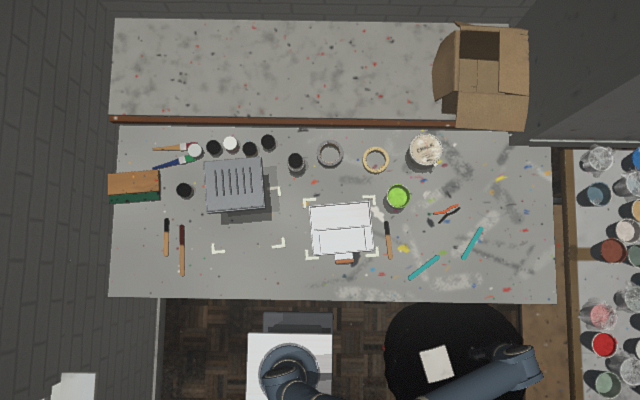

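View pics/scene0.png

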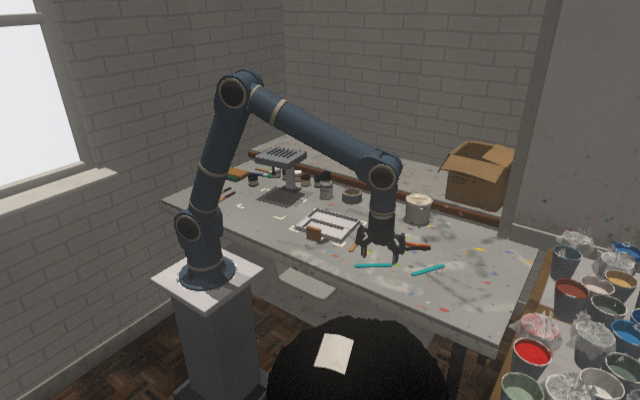

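The top view shows brown sticks near (166,237), (182,250) and (388,240), something at (443,213), two turquoise ones at (423,267) and (472,243), and the tray at (341,229). I'll enlarge this.

```bash
cat > u.py <<'E'
import numpy as np,cv2
def proj2world(f,u,v,z):
    d=f["R"].T@np.array([(u-f["cx"])/f["fx"],(v-f["cy"])/f["fy"],1.]); c=-f["R"].T@f["t"]
    return c+d*(z-c[2])/d[2]
def rect(f,x0,x1,y0,y1,s,z=0.0):
    "rectified map of plane z: s px per m; row0=x1, col0=y1"
    W,H=int((y1-y0)*s),int((x1-x0)*s)
    X=np.stack(np.broadcast_arrays((x1-np.arange(H)/s)[:,None],(y1-np.arange(W)/s)[None],z),-1)
    p=X@f["R"].T+f["t"]
    return cv2.remap(f["image"],(p[...,0]/p[...,2]*f["fx"]+f["cx"]).astype(np.float32),(p[...,1]/p[...,2]*f["fy"]+f["cy"]).astype(np.float32),cv2.INTER_CUBIC)
def grid(im,x1,y1,s,step=.1):
    im=im.copy();H,W=im.shape[:2]
    for k in np.arange(-20,20)*step:
        c=int((y1-k)*s);r=int((x1-k)*s)
        if 0<=c<W: cv2.line(im,(c,0),(c,6),(255,0,0),1);cv2.putText(im,f"{k:.2f}",(c,16),0,.35,(255,0,0))
        if 0<=r<H: cv2.line(im,(0,r),(6,r),(255,0,0),1);cv2.putText(im,f"{k:.2f}",(8,r),0,.35,(255,0,0))
    return im
E
python3 - <<'E'
from u import *
f=dict(np.load("top0.npz"))
for n,(y0,y1) in dict(L=(.05,.6),R=(-.6,.05)).items():
    s=1200 if n=="R" else 1300
    cv2.imwrite(f"pics/c{n}.png",grid(rect(f,.38,.80,y0,y1,s),.80,y1,s)[...,::-1])
for u,v in [(246,186),(398,197),(426,149),(296,162),(184,190),(320,130)]: print(u,v,proj2world(f,u,v,0), f["range_z"][v,u])
E
```

```text
246 186 [0.71234345 0.18502314 0.        ] 1.6800385
398 197 [ 0.67880058 -0.41042175  0.        ] 1.8297874
426 149 [ 0.87234535 -0.52154939  0.        ] 1.820405
296 162 [ 0.81140187 -0.00871918  0.        ] 1.7781512
184 190 [0.69242399 0.42723084 0.        ] 1.8532981
320 130 [ 0.94250272 -0.10112389  0.        ] 1.9371935
```

View pics/cL.png

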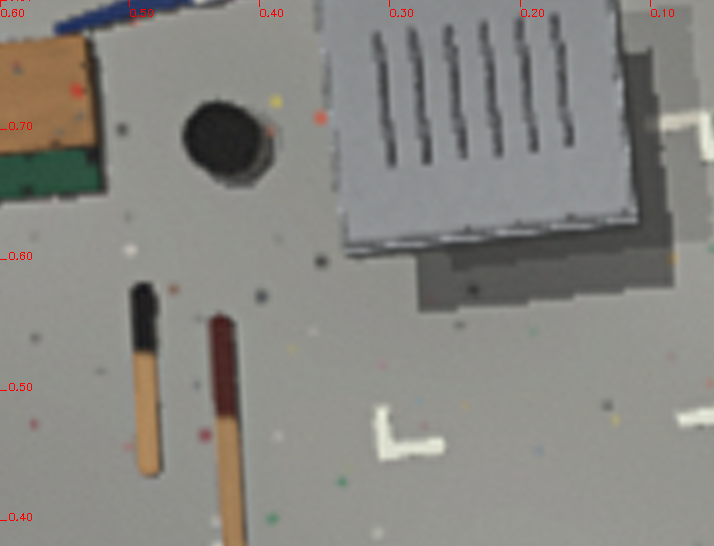

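View pics/cR.png

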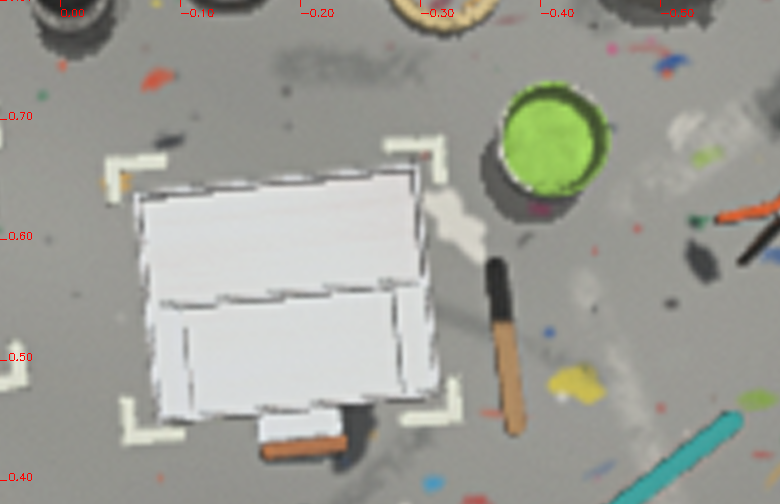

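Run:
```python
from u import *
f=dict(np.load("top0.npz"))
a=f["image"][130:300,130:330]; b=f["image"][170:300,400:520]
cv2.imwrite("pics/e1.png",cv2.resize(a,None,fx=3.9,fy=3.5,interpolation=cv2.INTER_CUBIC)[...,::-1]) if 0 else None
A=cv2.resize(f["image"][135:285,145:300],None,fx=3.2,fy=3.2,interpolation=cv2.INTER_CUBIC)
B=cv2.resize(b[:,:],(300,325),interpolation=cv2.INTER_CUBIC)
B=cv2.copyMakeBorder(B,0,A.shape[0]-325,0,0,cv2.BORDER_CONSTANT)
cv2.imwrite("pics/e1.png",np.hstack([A,B])[...,::-1]); print(A.shape)
```

```text
(480, 496, 3)
```

View pics/e1.png

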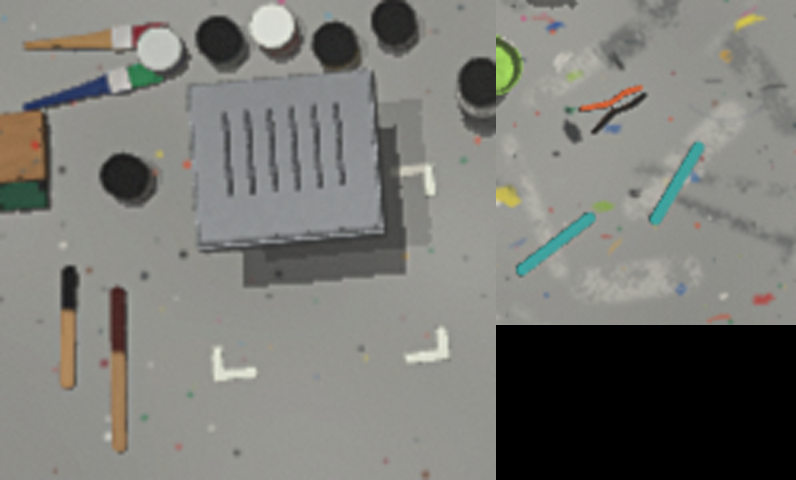

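```bash
cat >> u.py <<'E'
def P(f,p,z=0.): return proj2world(f,145+p[0]/3.2,135+p[1]/3.2,z)[:2]
E
python3 - <<'E'
from u import *
from plant import robot
f=dict(np.load("top0.npz"))
def stick(p,q):
    p,q=P(f,p,.005),P(f,q,.005); d=p-q; print("stick",(p+q)/2,np.arctan2(d[1],d[0]),np.linalg.norm(d)); 
stick((70,266),(68,388)); stick((118,288),(120,452))
fl,fr,rr=[P(f,c) for c in ((214,380),(449,356),(434,166))]
print("lamp",fl,fr,rr,(fl+rr)/2, "yaw",np.arctan2(*( (fr-fl)*[1,-1]))," ",np.arctan2(*(rr-fr)[::-1]),np.linalg.norm(fr-fl),np.linalg.norm(rr-fr))
# tray top: cR pixels -> original ray -> z=.022
c=-f["R"].T@f["t"]
def q(p,z):
    X=np.array([.8-p[1]/1200,.05-p[0]/1200,0]); return (c+(X-c)*(z-c[2])/(-c[2]))[:2]
T=[q(p,.022) for p in ((140,196),(418,168),(438,396),(162,418))]
print("tray",np.round(T,4),np.mean(T,0),[np.linalg.norm(T[i]-T[i-1]) for i in range(4)], "yaw",np.arctan2(*(T[0]+T[1]-T[2]-T[3])[::-1]))
L=[q(p,0) for p in ((107,160),(445,137),(461,422),(123,443))]
print("load",np.mean(L,0),np.arctan2(*(L[0]+L[1]-L[2]-L[3])[::-1]))
print("tab top",(q((262,455),.062)+q((347,440),.062))/2)
a,b=q((496,259),.005),q((516,433),.005);print("B",(a+b)/2,np.arctan2(*(a-b)[::-1]))
# hood top via depth
Z=f["range_z"][160:212,203:268]
v,u=np.mgrid[160:212,203:268]
W=(np.stack([(u-f["cx"])/f["fx"]*Z,(v-f["cy"])/f["fy"]*Z,Z],-1)-f["t"])@f["R"]
m=abs(W[...,2]-.243)<.012; pts=W[m][:,:2].astype(np.float32); print("hood",m.sum(),cv2.minAreaRect(pts),np.median(W[m][:,2]))
for pitch in np.arange(0,1.6,.15):
    try: print(round(pitch,2),[robot.inverse_kinematics([.59,.2,.14],[r,-np.pi/2+pitch,y]) is not None for r,y in ((np.pi,0),(np.pi,.1),(np.pi,.4),(np.pi,-.3))])
    except Exception as e: print(e)
E
```

```text
stick [0.50679223 0.4838136 ] 0.03846719512067933 0.1471490128740257
stick [0.45644048 0.42088654] 0.06322397200897217 0.19666490517293891
lamp [0.44588897 0.30722246] [0.47948546 0.02494755] [0.71114771 0.0492403 ] [0.57851834 0.17823138] yaw 0.11846315246626177   0.10448094279945594 0.2842672127322489 0.23293247564431402
tray [[ 0.634  -0.0672]
 [ 0.6571 -0.2962]
 [ 0.4693 -0.3127]
 [ 0.4512 -0.0853]] [ 0.5528714  -0.19034213] [np.float64(0.18374269987850697), np.float64(0.23012909314925517), np.float64(0.18850997169722108), np.float64(0.22804439732810866)] yaw 0.09306372872441782
load [ 0.55791667 -0.18666667] 0.05627853628876174
tab top [ 0.42644038 -0.2007815 ]
B [ 0.5113911  -0.37098315] 0.11444030527006352
hood 2395 ((0.6796983480453491, 0.1906835436820984), (0.18032868206501007, 0.20098954439163208), 5.878611087799072) 0.23584056004374312
0.0 [True, False, False, True]
0.15 [True, False, False, True]
0.3 [True, False, False, True]
0.45 [True, True, True, True]
0.6 [True, True, True, True]
0.75 [True, True, True, True]
0.9 [False, True, False, True]
1.05 [True, True, True, True]
1.2 [True, True, True, True]
1.35 [True, True, True, True]
1.5 [True, True, True, True]
```

```bash
cat >> u.py <<'E'
from plant import robot
pi=np.pi
def down(x,y,z,psi):
    "tool-down pose, yaw psi or psi+-pi, whichever the wrist likes"
    q0=np.array(robot.sense()["joint_pos"]); best=None
    for k in (-1,0,1):
        try: q=robot.inverse_kinematics([x,y,z],[pi,0,psi+k*pi])
        except robot.IKError: q=None
        if q is not None:
            c=abs(np.array(q)-q0).max()
            if best is None or c<best[0]: best=(c,[pi,0,psi+k*pi])
    return best[1]
def pick(x,y,psi,z=.0135):
    robot.grip(.55,40); o=down(x,y,.15,psi); robot.goto([x,y,.15],o)
    robot.move_straight([x,y,z],vel=.12); robot.grip(0,40)
    print("gripped",robot.sense()["opening"],robot.sense()["tcp_pos"])
    robot.move_straight([x,y,.15],vel=.15); print("lifted",robot.sense()["opening"],robot.sense()["t"])
def place(x,y,psi,z=.020):
    o=down(x,y,.15,psi); robot.goto([x,y,.15],o); print("held",robot.sense()["opening"])
    robot.move_straight([x,y,z],vel=.1,contact_N=8); s=robot.sense(); print("at",s["tcp_pos"],s["opening"])
    robot.grip(s["opening"]+.09); robot.move_straight([x,y,.16],vel=.15)
TR=np.array([.553,-.190]); TY=.093
def inT(a,b,c=TR,yaw=TY): return c+np.array([np.cos(yaw)*a-np.sin(yaw)*b,np.sin(yaw)*a+np.cos(yaw)*b])
E
python3 - <<'E'
from u import *
pick(.5114,-.371,.114)
place(*inT(-.047+.018,0),TY+pi/2)
robot.goto([.50,.15,.25],down(.5,.15,.25,0))
f=robot.grab_frame("top"); np.savez("t1.npz",**f)
cv2.imwrite("pics/t1.png",grid(rect(f,.35,.75,-.45,.55,780),.75,.55,780)[...,::-1])
E
```

```text
gripped 0.18227388448379173 [ 0.51180818 -0.37129199  0.01435361]
lifted 0.18484420533815274 5.0167
held 0.1813503610172983
at [ 0.52463537 -0.19285054  0.02062345] 0.18065542027371906
```

View pics/t1.png

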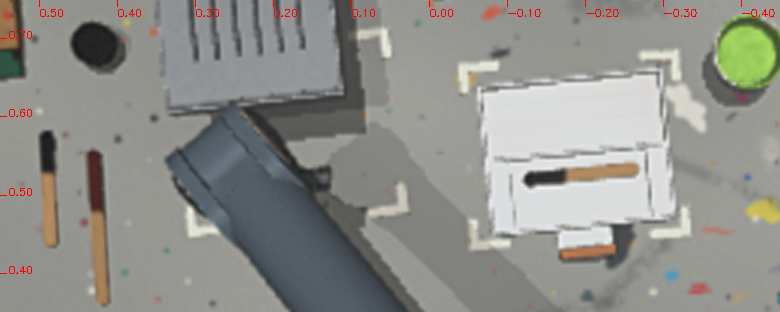

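```bash
cat >> u.py <<'E'
VIA=[(.46,.33),(.43,.15),(.45,-.05)]
def via(psi,rev=False):
    for x,y in (VIA[::-1] if rev else VIA): robot.goto([x,y,.22],down(x,y,.22,psi))
def look(n,*r,s=780):
    f=robot.grab_frame("top"); np.savez(n+".npz",**f)
    cv2.imwrite(f"pics/{n}.png",grid(rect(f,*r,s),r[1],r[3],s)[...,::-1])
E
python3 - <<'E'
from u import *
robot.goto([.46,.33,.22],down(.46,.33,.22,0))
pick(.5068,.4838,.0385)
via(TY+pi/2)
place(*inT(-.047-.018,0),TY+pi/2)
via(0,True)
robot.goto([.50,.10,.25],down(.5,.10,.25,0))
look("t2",.35,.75,-.45,.55)
E
```

```text
gripped 0.18104932290507814 [0.50710728 0.48420795 0.0143929 ]
lifted 0.18422448276210526 14.7917
held 0.18244500299850697
at [ 0.48876494 -0.19616731  0.02057779] 0.1835960757255091
```

View pics/t2.png

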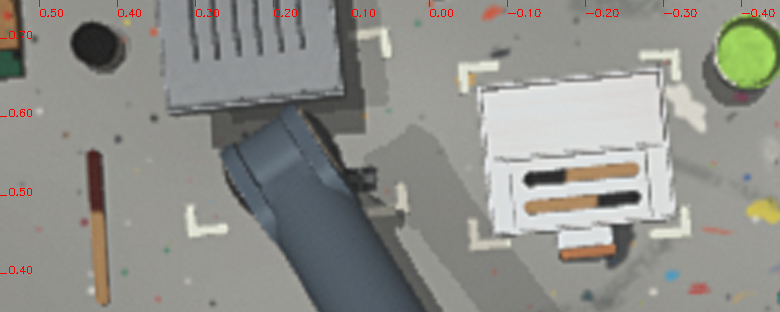

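Run:
```python
from u import *
robot.goto([.44,.33,.22],down(.44,.33,.22,0))
pick(.4564,.4209,.063)
via(TY+pi/2)
place(*inT(.047,0),TY+pi/2)
robot.goto([.50,.10,.25],down(.5,.10,.25,0))
look("t3",.35,.75,-.45,.55)
# plan checks
q=robot.sense()["joint_pos"]
lamp=np.array([.579,.180])
for x in (-.15,-.08,-.05,.02,.03):
  for z in (.122,.15): 
    p=inT(x,0,lamp,.103)
    print(x,z,[robot.inverse_kinematics([*p,z],[pi,-pi/2,y]) is not None for y in (-.4,-.2,0,.1)],[robot.inverse_kinematics([*p,z],[pi,-pi/2+.2,y]) is not None for y in (-.4,-.2,0,.1)])
```

```text
gripped 0.18650357040231988 [0.45672696 0.4212368  0.0142931 ]
lifted 0.18548553632984752 29.15
held 0.18382844655681072
at [ 0.60035138 -0.18572829  0.0207484 ] 0.18841106089503795
-0.15 0.122 [False, False, False, False] [False, False, False, False]
-0.15 0.15 [False, False, False, False] [False, False, False, False]
-0.08 0.122 [True, False, False, False] [True, False, False, False]
-0.08 0.15 [True, False, False, False] [True, False, False, False]
-0.05 0.122 [True, True, False, False] [True, False, False, False]
-0.05 0.15 [True, False, False, False] [True, False, False, False]
0.02 0.122 [True, True, True, True] [True, True, True, False]
0.02 0.15 [True, True, True, False] [True, True, True, False]
0.03 0.122 [True, True, True, True] [True, True, True, True]
0.03 0.15 [True, True, True, True] [True, True, True, True]
```

View pics/t3.png

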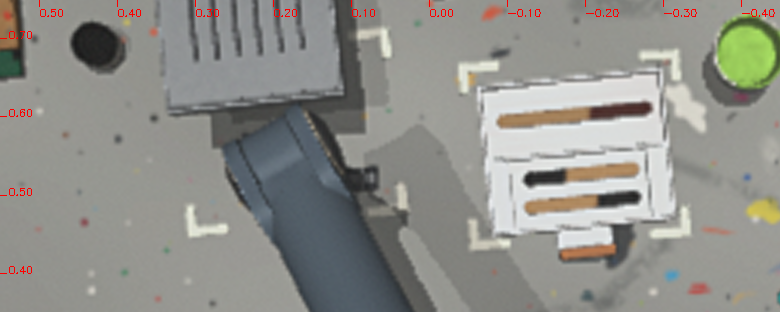

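```bash
cat >> u.py <<'E'
def slide(c0,y0,c1,y1,mid=None,open_after=True):
    "grip tab of tray at c0,y0, slide it to c1,y1"
    a=inT(-.128,0,c0,y0); b=inT(-.128,0,c1,y1)
    o=down(*a,.15,y0+pi/2); dy=y1-y0
    robot.grip(.30,100); robot.goto([*a,.15],o)
    robot.move_straight([*a,.037],vel=.1,contact_N=10); robot.grip(0,100)
    s=robot.sense(); print("tab",s["opening"],s["tcp_pos"],s["wrist_force"]); z=s["tcp_pos"][2]
    if mid is not None: robot.move_straight([*mid,z],vel=.08,attitude=[pi,0,o[2]+dy/2]); print(robot.sense()["opening"])
    robot.move_straight([*b,z],vel=.08,attitude=[pi,0,o[2]+dy])
    s=robot.sense(); print("end",s["opening"],s["tcp_pos"],s["wrist_force"],s["t"])
    if open_after:
        robot.grip(.30); robot.move_straight([*b,.15],vel=.12)
E
python3 - <<'E'
from u import *
robot.goto([.45,-.05,.22],down(.45,-.05,.22,TY+pi/2))
slide(TR,TY,np.array([.579,.180]),.103,(.455,-.01))
x,y=.45,-.1; robot.goto([x,y,.22],down(x,y,.22,pi/2))
look("t4",.35,.75,-.3,.5,s=950)
E
```

```text
tab 0.1507747556196458 [ 0.42569016 -0.2020628   0.03774657] [-1.67317902  0.56055968  4.93147186]
0.1476382734153909
end 0.1503298514871904 [0.45146195 0.16643046 0.03775577] [ 0.32627848 -5.91119746  4.47515917] 45.0917
```

View pics/t4.png

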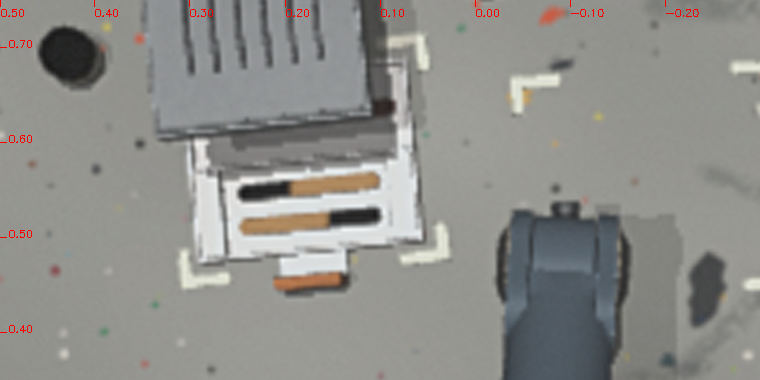

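Run:
```python
from u import *
L=np.array([.579,.180]); B=inT(.030,0,L,.103)
def ik(p,o):
    try: return robot.inverse_kinematics(p,o)
    except robot.IKError: return None
for tilt in (0,.15,.3,.45):
  for yaw in (-.6,-.45,-.3,-.15,0,.1,1.0,1.3,1.6):
    d=np.array([np.cos(yaw),np.sin(yaw)]); e=B-d*.023*np.sin(tilt)
    # tool-direction retreats, metres, at clear/low heights
    r=["%d"%sum(ik([*(e-d*k),z],[pi,-pi/2+tilt,yaw]) is not None for z in (.115,.145,.2,.25)) for k in (0,.02,.045,.06,.08,.12)]
    print(tilt,yaw,r)
```

```text
0 -0.6 ['4', '4', '4', '4', '4', '4']
0 -0.45 ['4', '4', '4', '4', '4', '4']
0 -0.3 ['4', '4', '4', '4', '4', '4']
0 -0.15 ['4', '4', '4', '2', '1', '0']
0 0 ['4', '2', '0', '0', '0', '0']
0 0.1 ['2', '0', '0', '0', '0', '0']
0 1.0 ['4', '4', '4', '3', '0', '0']
0 1.3 ['4', '4', '4', '4', '4', '4']
0 1.6 ['4', '4', '4', '4', '4', '4']
0.15 -0.6 ['4', '4', '4', '4', '4', '4']
0.15 -0.45 ['4', '4', '4', '4', '4', '4']
0.15 -0.3 ['4', '4', '4', '4', '4', '4']
0.15 -0.15 ['4', '4', '4', '1', '0', '0']
0.15 0 ['4', '0', '0', '0', '0', '0']
0.15 0.1 ['1', '0', '0', '0', '0', '0']
0.15 1.0 ['4', '4', '3', '2', '0', '0']
0.15 1.3 ['4', '4', '4', '4', '4', '4']
0.15 1.6 ['4', '4', '4', '4', '4', '4']
0.3 -0.6 ['4', '4', '4', '4', '4', '4']
0.3 -0.45 ['4', '4', '4', '4', '4', '4']
0.3 -0.3 ['4', '4', '4', '4', '4', '4']
0.3 -0.15 ['4', '4', '4', '1', '0', '0']
0.3 0 ['4', '1', '0', '0', '0', '0']
0.3 0.1 ['3', '0', '0', '0', '0', '0']
0.3 1.0 ['3', '3', '2', '1', '0', '0']
0.3 1.3 ['4', '4', '4', '4', '4', '4']
0.3 1.6 ['4', '4', '4', '4', '4', '4']
0.45 -0.6 ['4', '4', '4', '4', '4', '4']
0.45 -0.45 ['4', '4', '4', '4', '4', '4']
0.45 -0.3 ['4', '4', '4', '4', '4', '4']
0.45 -0.15 ['4', '4', '4', '4', '2', '0']
0.45 0 ['4', '4', '1', '1', '0', '0']
0.45 0.1 ['4', '2', '0', '0', '0', '0']
0.45 1.0 ['2', '2', '1', '0', '0', '0']
0.45 1.3 ['4', '4', '4', '4', '4', '4']
0.45 1.6 ['4', '4', '4', '4', '4', '4']
```

Run:
```python
from u import *
B=inT(.030,0,np.array([.579,.180]),.103); yaw,tilt=-.45,.2; o=[pi,-pi/2+tilt,yaw]
d=np.array([np.cos(yaw),np.sin(yaw)]); e=B-d*.023*np.sin(tilt)
robot.grip(0,40)
robot.goto([.45,0,.36],down(.45,0,.36,pi/2))
q0=robot.sense()["joint_pos"]; s=[*(e-d*.13),.32]; q=robot.inverse_kinematics(s,o); print(np.round(q0,2),np.round(q,2))
if abs(np.array(q)-q0).max()<2.6:
    robot.goto(s,o); print(robot.sense()["tcp_pos"],robot.sense()["wrist_force"])
    robot.move_straight([*(e-d*.13),.112],vel=.1,contact_N=8); print(robot.sense()["tcp_pos"],robot.sense()["wrist_force"],robot.sense()["t"])
    f=robot.grab_frame("scene"); cv2.imwrite("pics/s1.png",cv2.resize(f["image"][110:260,180:380],(800,600),interpolation=cv2.INTER_CUBIC)[...,::-1])
```

```text
[ 0.35  0.03 -0.45  1.85  0.01  1.27 -0.1 ] [-1.07  0.31 -0.05  2.24  1.47  1.42  2.17]
[0.48806861 0.2406116  0.31985828] [ 0.70004297 -0.62523558  0.59751819]
[0.48774089 0.24168583 0.11241198] [ 1.05129775  0.13358446 -0.10091019] 52.8583
```

View pics/s1.png

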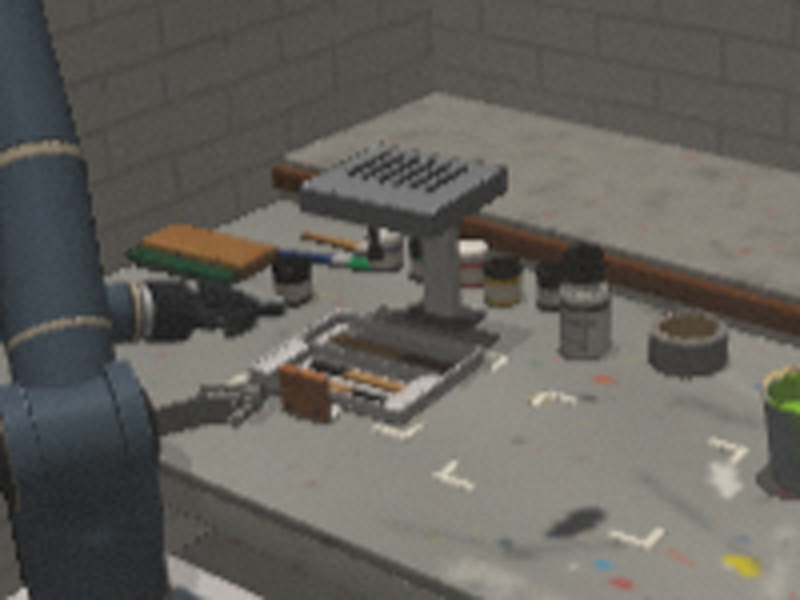

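The gripper is horizontal and clear, with its tips at about (285,308) in the crop. The black switch ball hangs at about (375,245) in the crop, which is (273.8,171.3) in the full frame. I'll check my ball estimate against that, then press.

Run:
```python
from u import *
B=inT(.030,0,np.array([.579,.180]),.103); yaw,tilt=-.45,.2; o=[pi,-pi/2+tilt,yaw]
f=dict(np.load("scene0.npz")); p=f["R"]@[*B,.155]+f["t"]; print("ball px",p[:2]/p[2]*f["fx"]+[f["cx"],f["cy"]])
d=np.array([np.cos(yaw),np.sin(yaw)]); e=B-d*.023*np.sin(tilt)
hit=robot.move_straight([*e,.112],vel=.08,contact_N=5); s=robot.sense(); print(hit,s["tcp_pos"],s["wrist_force"])
if not hit:
    hit=robot.move_straight([*e,.150],vel=.02,contact_N=8); s=robot.sense(); print(hit,s["tcp_pos"],s["wrist_force"])
    robot.sleep(.6); s=robot.sense(); print(s["tcp_pos"],s["wrist_force"],s["t"])
```

```text
ball px [273.17157923 173.05048844]
False [0.6044407  0.18556019 0.11184979] [-0.12341428  0.33729824  1.07787743]
True [0.60382104 0.18526266 0.14023483] [ 0.46842905 -0.73892067 -1.69766894]
[0.60381286 0.18527631 0.13992366] [-0.17728614 -0.20827638 -2.55228508] 56.675
```

Run:
```python
from u import *
for z in (.142,.144):
    p=robot.sense()["tcp_pos"]; robot.move_straight([p[0],p[1],z],vel=.02,contact_N=12); robot.sleep(.5); s=robot.sense(); print(s["tcp_pos"],s["wrist_force"])
```

```text
[0.60358167 0.18527975 0.14144876] [-0.51671651 -0.54954832 -8.18336848]
[0.60283905 0.18534655 0.14237449] [ -0.05684456  -0.5877887  -23.04422071]
```

The force climbs sharply, so the switch is at its hard stop. I'll retreat and slide the tray back.

Run:
```python
from u import *
B=inT(.030,0,np.array([.579,.180]),.103); yaw,tilt=-.45,.2
d=np.array([np.cos(yaw),np.sin(yaw)]); e=B-d*.023*np.sin(tilt)
p=robot.sense()["tcp_pos"]
robot.move_straight([p[0],p[1],.112],vel=.08); robot.move_straight([*(e-d*.13),.112],vel=.1); robot.move_straight([*(e-d*.13),.32],vel=.12)
robot.goto([.45,0,.36],[pi,0,pi/2] if robot.inverse_kinematics([.45,0,.36],[pi,0,pi/2]) is not None else down(.45,0,.36,pi/2))
robot.goto([.43,.12,.22],down(.43,.12,.22,.103+pi/2))
slide(np.array([.579,.180]),.103,np.array([.558,-.187]),.065,(.455,-.01))
robot.goto([.45,.20,.3],down(.45,.20,.3,pi/2))
look("t5",.35,.75,-.45,.35,s=950)
```

```text
tab 0.15029224391013635 [0.45191891 0.16693168 0.03776376] [-1.29545523  0.13408642  6.5627053 ]
0.14836387449262686
end 0.1482837536097084 [ 0.42995502 -0.19477991  0.03776788] [0.4949828  4.91871461 3.46727658] 71.9583
```

View pics/t5.png

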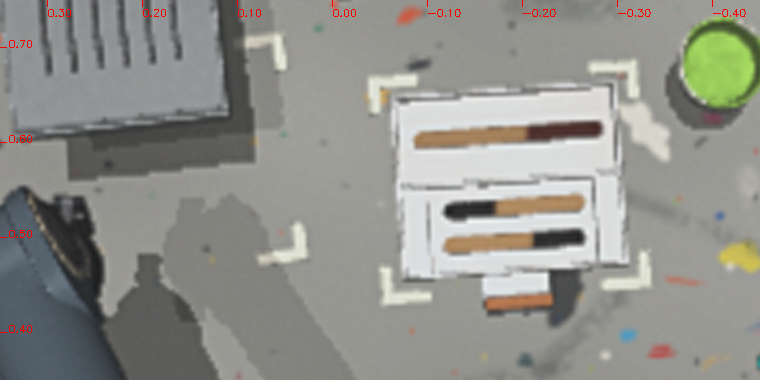

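The tray sits squarely inside the loading corners, from about (395,92) to (628,268). All three stirrers lie flat in their bays, and the cup has not moved.

```bash
python3 -c "
from plant import robot
print(robot.close_job())"
```

```text
the job is handed in; nothing more can be done
None
```

The job is handed in, with no verdict shown: the three stirrers present (one long, two short) lie in their bays, the switch was pressed to its stop with the tray under the lamp, and the tray is back within the loading corners; the arm never touched the bottle, jar or cup.

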